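Index the parts tree and hang a bracket on its free pin

ROBOT

A 6-joint arm with a two-finger parallel gripper is mounted at the origin on the work surface. World frame = base frame: x ahead of the robot, y to its left, z up, the work surface at z = 0. Lengths are in m, angles in rad, forces in N, time in s.
With the tool pointing down it reaches from about 0.4 to 0.825 m from the base axis. Payload 7 kg.
Tool frame: the origin (TCP) lies at the very end of the fingers, on their centre line; the grasp point (between the pads) lies env.grip_point_offset behind it (env.grip_point_offset is the distance from the TCP to the grasp point, in m); z points along the fingers, y is the direction in which the jaws open and shut (so a half turn about z gives the same grasp; the last joint's range is limited). The gripper opens to 85 mm and grips with 20 to 120 N. Pads are 22 mm wide; open, the fingers measure 114 mm over their backs; the gripper's body (76 mm by 85 mm) begins 54 mm behind the grasp point. The pads swing forward as they close: fully open they stand 13 mm farther back than shut.
Start: joints at [0.288, 0.359, 0.012, 0, -1.224, -0.288], TCP at [0.675, -0, 0.231] pointing down, gripper open.
Joint ranges: [-3.07, 3.07], [-1.43, 2.12], [-1.02, 1.25], [-3.03, 1.67], [-3.05, -0], [-3.03, 3.03]. Speed limits (rad/s): [2.39, 2.39, 3.01, 3.14, 3.14, 3.14].

INTERFACE

Orientations are given as a unit quaternion [x, y, z, w].
In Python, from station import env, hand, inverse_kinematics, sensors, get_image, camera_info, close_job gives the robot as it stands. Calls block until the motion is done:
- env.move_ptp(position, orientation): joint-space move of the TCP to a pose.
- env.move_straight(position, attitude=None, v=0.15, stop_force=None): straight line of the TCP; attitude=None keeps the orientation; v is the mean speed in m/s. With stop_force (N) it stops when the force on the tool has changed by that much, and returns True; else False.
- env.goto_joints(angles): joint-space move.
- hand.move_gripper(opening, grasp_force=None): opening from 0.0 (shut) to 1.0 (fully open); grasp_force is the grip in N (None keeps the last); returns when the fingers have stopped.
- env.pause(seconds).
- inverse_kinematics(position, orientation): joint angles nearest the present ones, or None.
- sensors.sense(): the state.
- get_image(name): name is "scene" or "side" or "wrist"; returns the picture (480x640x3 uint8, blue, green, red); there is no depth.
- camera_info(name): a dict with "camera_matrix" (3x3 intrinsics, pixels), "D" ([k1, k2, p1, p2, k3] as OpenCV has them; the pictures are not rectified), "rvec" (rotation vector, rad) and "tvec" (3), from world to camera coordinates, as OpenCV has them; the wrist camera has in their place "mount" (4x4, takes a point from camera to tool coordinates, whose origin is the TCP and whose axes are the flange's). Camera axes: x right, y down, z forward; pixel columns grow to the right and rows downward; lengths in m; the calibration is good to about 2 mm. A picture is of the moment at which its call begins: read the wrist's pose just before it. camera_info takes no time and is no camera call.
A pose or a line that the arm cannot do raises env.MotionError and nothing moves.
- close_job(): hands the job in, once; it reports no verdict.
The state is a dict: "time": time; "joint_pos": joint angles; "joint_vel": joint speeds; "effort": joint torques, N m; "tool_pos": TCP position; "orientation": TCP orientation; "force": force on the tool from outside, world axes, zero at the start; "wrist_torque": the same for the moment, N m; "gripper_width": opening from 0.0 (shut) to 1.0 (fully open).
Only numpy, scipy, OpenCV 4.12 (cv2) and the standard library are available. Lean on these libraries where they do the work, as an engineer would, in place of code of your own. Each camera call takes 0.05 s, during which the arm holds its last target.

TASK

Turn the parts tree until its lug presses firmly against the rubber-faced stop on its base, which brings the one empty pin round to the robot's side. Then pick up the angle bracket, thread the hole in its upright plate over that pin, push it gently along until it bears on the collar at the inner end of the pin, and let it hang there, the empty pin still towards the robot. Never push hard on the tree, with the fingers or through the bracket (keep below 20 N), and leave the other things on the bench where they are.

Things in the scene. Friction and masses are not known exactly. Their poses are not given: they have to be found in the camera images.
- tree_base: Fixed base of the parts tree: steel disc 210 mm across, 12 mm thick, with a post. Origin: centre of its underside, on the vertical turning axis. The head turns on the post with friction of 0.15 N m (1.3 N at a pin's tip) and stays put. A steel lug 12 mm wide, 95 mm long, 40 mm above the bench, stands out from the head's +x; turn the head anticlockwise seen from above until it meets the stop.
- tree_head: Turning head: grey hub 34 mm across, top at z = 176 mm. Origin on the turning axis at bench height, z up. Four 10 mm pins stand out at 90 degrees, 128 mm long from the axis; the EMPTY one along the head's own -x. Those along +x, +y and -y carry parts fixed on with black end caps (up to 70 mm wide, from z = 90 to 190 mm). Starts 0.6 to 1.8 rad from the stop, empty pin on the +y side.
- collar: Rubber buffer collar, 24 mm across, around the inner end of the empty pin, carried by the head; its outer face is 60 mm from the turning axis. It gives way by up to 2 mm along the pin, at 4 N per mm. The body's origin is the head's (on the turning axis at bench height). The bracket must be pushed on it with 2 N or more.
- stop: Stop clamped on the base disc, and what it carries: its pose is that of its flat ring around the post (origin on the turning axis at bench height, yaw as the base), NOT of its rubber-faced block, 52 mm high, 78 mm out. The block is clamped fast anywhere within 0.2 rad either side of the base's own +x; this is not measured, so feel for it.
- pin_tip (a point): Rounded end of the empty pin, on its centre line, 128 mm from the turning axis, 177 mm above the bench. The pin is 10 mm thick and rises outwards at 8 degrees; its centre line is 168 mm above the bench at 64 mm from the turning axis. Lug home firmly: over 6 N on the stop for 0.2 s, which takes about 6 N of sideways push near the tip (friction included).
- seat (a point): Where the centre of the bracket's hole is when the bracket hangs home against the collar: 65 mm from the turning axis, 165.5 mm above the bench, 2.4 mm under the pin's centre line.
- bracket: Plain steel angle bracket, 0.35 to 0.65 kg, standing on its foot. Upright plate 8 mm thick (own x), 50 mm wide (y), 120 mm high (z), with a 15 mm round hole along x, centred 68 mm above the underside. The foot, 8 mm thick, 50 mm wide, sticks out 40 mm towards its own -x. Origin: underside, under the middle of the plate's thickness. May hang with the foot either way.
- bracket_eye (a point): Centre of the hole in the bracket's upright plate, 68 mm above its underside.
- bracket_top (a point): Middle of the top edge of the bracket's upright plate, 120 mm above its underside; the part above the hole is plain plate, to be gripped front and back (8 mm) from above.
- adapter_short: Bystander: round alloy lift adapter, 52 mm across, 65 mm high. Origin: centre of the underside.
- adapter_tall: Bystander: round alloy lift adapter, 52 mm across, 100 mm high. Origin: centre of the underside.
- wrench: Bystander: steel wrench 190 mm long lying on the bench. Origin: underside, middle.
- spray_can: Bystander: can 60 mm across, 150 mm high. Origin: centre of the underside.

How it is judged:
By the outcome, as a careful person would: the job done as asked, in the order asked, and still so for the second after the job is handed in, with the robot touching nothing.
It also fails if it takes over 72 s, if anything falls off the work surface, if the arm or the gripper's body presses on something with over 40 N, if the wrist force passes 120 N, or if a joint passes its speed limit or range.

## Working session

There is one attempt and no reset: what is moved stays moved. The work goes in short steps, each a Python script; the robot and the scene stay as the last script left them, time stands still between calls to the robot, and variables do not carry over. Pictures are saved under pics/ and viewed, and the job is handed in when it is done.

```bash
ls; mkdir -p pics
python3 - <<'E'
from station import env, hand, sensors, get_image, camera_info
import cv2
for n in ("scene","side","wrist"):
    cv2.imwrite(f"pics/{n}0.png", get_image(n))
    c=camera_info(n); print(n,{k:(v.tolist() if hasattr(v,'tolist') else v) for k,v in c.items()})
s=sensors.sense(); print(s); print(env.grip_point_offset)
E
```

```text
pics
scene {'camera_matrix': [[528.0167421583391, 0.0, 318.6412868408455], [0.0, 528.0167421583391, 235.6500019493037], [0.0, 0.0, 1.0]], 'D': [-0.05882313773818894, 0.0, 0.0, 0.0, 0.0], 'rvec': [2.1360054782918243, 0.7829642101215163, -0.39617534499760065], 'tvec': [-0.4418173310759235, -0.10411933446560864, 1.3608494565835634]}
side {'camera_matrix': [[591.8893322421108, 0.0, 313.9658400643747], [0.0, 591.8893322421108, 232.5366772271987], [0.0, 0.0, 1.0]], 'D': [-0.02213675648086399, 0.0, 0.0, 0.0, 0.0], 'rvec': [0.9213992083858128, -2.3845940537239256, 1.1766962844775788], 'tvec': [0.4535855239621247, 0.3038705127629585, 1.2349104409915022]}
wrist {'camera_matrix': [[338.8850736279572, 0.0, 321.20893334329105], [0.0, 338.8850736279572, 241.14698661952872], [0.0, 0.0, 1.0]], 'D': [-0.011963278865793608, 0.0, 0.0, 0.0, 0.0], 'mount': [[0.00026684771667933216, -0.9593898443277749, -0.2820834192096789, 0.07160703559160378], [0.9999987236732865, 0.0007003654417297221, -0.0014360153360098206, 0.0016015780724398798], [0.001575260008166207, -0.2820826759816621, 0.9593888067238073, -0.1416703701268062], [0.0, 0.0, 0.0, 1.0]]}
{'time': 0.15, 'joint_pos': array([ 2.88091304e-01,  3.59201723e-01,  1.12964762e-02, -2.62489010e-04,
       -1.22410966e+00, -2.88109945e-01]), 'joint_vel': array([ 2.14215668e-03, -1.82559112e-03,  3.17324382e-03,  3.66101277e-04,
        1.81629483e-05, -3.55053542e-04]), 'effort': array([-2.36291526e-03, -5.83877099e+01,  2.93650192e+01,  6.94064632e+00,
       -4.26741812e-03,  1.52487612e-06]), 'tool_pos': array([ 6.74643096e-01, -2.75471044e-05,  2.30602662e-01]), 'orientation': array([-7.07068467e-01,  7.07144820e-01,  3.99124832e-04, -4.76618919e-04]), 'force': array([ 0.33572606, -0.83891047, -0.64449186]), 'wrist_torque': array([ 0.03321264, -0.02004175,  0.00408158]), 'gripper_width': 1.0007770172541637}
0.0187
```

View pics/scene0.png

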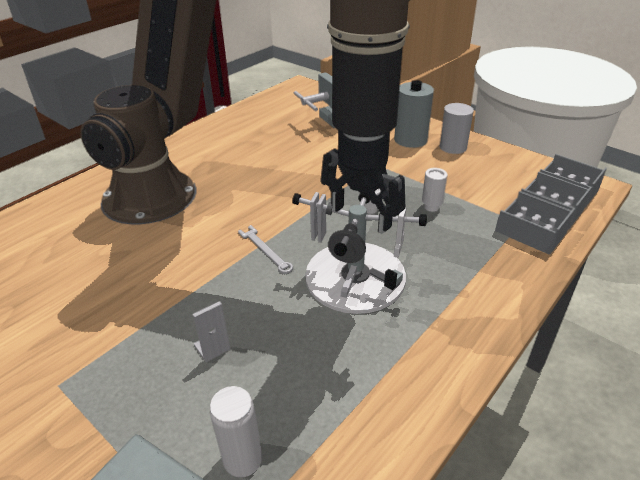

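View pics/side0.png

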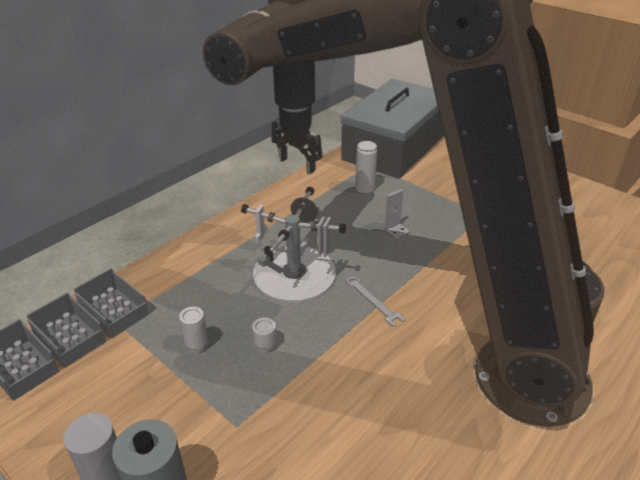

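View pics/wrist0.png

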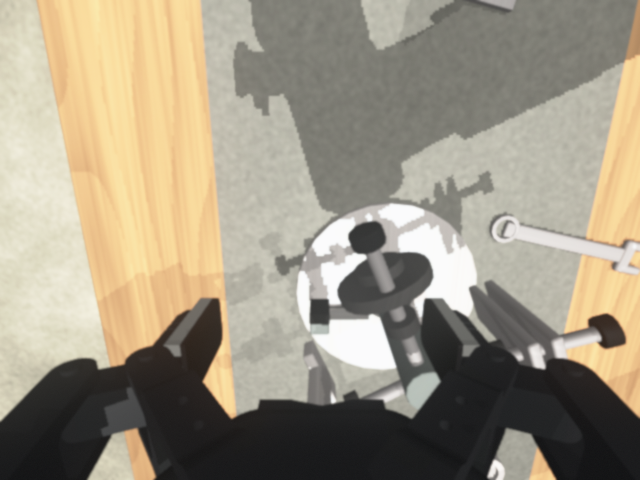

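The scene view shows the tree disc at about (356,275), the bracket at about (210,335), the can at (237,430) and the wrench at (265,250). The wrist view shows the disc at about (390,290) and the stop block, black-faced, at (320,315), so on the world +x side. I'll find the disc centre from colour masks in several views.

```bash
cat > h.py <<'E'
import numpy as np, cv2
from scipy.spatial.transform import Rotation as R
from station import env, hand, inverse_kinematics, sensors, get_image, camera_info
def cam(name, st=None):
    c=camera_info(name); K=np.array(c["camera_matrix"]); D=np.array(c["D"])
    if "mount" in c:
        st=st or sensors.sense()
        T=np.eye(4); T[:3,:3]=R.from_quat(st["orientation"]).as_matrix(); T[:3,3]=st["tool_pos"]
        M=T@np.array(c["mount"]); Rw=M[:3,:3]; o=M[:3,3]
    else:
        Rc=cv2.Rodrigues(np.array(c["rvec"]))[0]; Rw=Rc.T; o=-Rc.T@np.array(c["tvec"])
    return K,D,Rw,o
def rays(C,px):
    K,D,Rw,o=C
    u=cv2.undistortPoints(np.array(px,float).reshape(-1,1,2),K,D).reshape(-1,2)
    d=np.c_[u,np.ones(len(u))]@Rw.T
    return o,d/np.linalg.norm(d,axis=1)[:,None]
def onz(C,px,z):
    o,d=rays(C,px); return o+d*((z-o[2])/d[:,2])[:,None]
def tri(Cs,pxs):
    A=np.zeros((3,3));b=np.zeros(3);L=[]
    for C,p in zip(Cs,pxs):
        o,d=rays(C,[p]); P=np.eye(3)-np.outer(d[0],d[0]); A+=P;b+=P@o;L.append((P,o))
    X=np.linalg.solve(A,b); return X,[np.linalg.norm(P@(X-o)) for P,o in L]
def proj(C,X):
    K,D,Rw,o=C; rv=cv2.Rodrigues(Rw.T)[0]
    return cv2.projectPoints(np.array(X,float).reshape(-1,1,3),rv,-Rw.T@o,K,D)[0].reshape(-1,2)
def save(n,img,box=None,s=1):
    if box: img=img[box[1]:box[3],box[0]:box[2]]
    cv2.imwrite(f"pics/{n}.png",cv2.resize(img,None,fx=s,fy=s,interpolation=cv2.INTER_CUBIC))
E
python3 - <<'E'
from h import *
st=sensors.sense()
for n in ("scene","side","wrist"):
    C=cam(n,st); im=cv2.imread(f"pics/{n}0.png")
    m=cv2.inRange(im,(185,185,185),(255,255,255))
    if n=="wrist": m[:, :280]=0; m[:, 490:]=0; m[400:]=0
    else: 
        mm=np.zeros_like(m)
        x0,y0,x1,y1=(295,235,415,315) if n=="scene" else (245,240,345,305)
        mm[y0:y1,x0:x1]=m[y0:y1,x0:x1]; m=mm
    ps=cv2.findNonZero(m); h=cv2.convexHull(ps).reshape(-1,2)
    X=onz(C,h,0.012)
    # circle fit
    A=np.c_[2*X[:,:2],np.ones(len(X))]; b=(X[:,:2]**2).sum(1); s=np.linalg.lstsq(A,b,rcond=None)[0]
    r=np.sqrt(s[2]+s[0]**2+s[1]**2); print(n,C[3],s[:2],r,np.abs(np.hypot(*(X[:,:2]-s[:2]).T)-r).max())
print(onz(cam("scene"),[[210,355]],0), onz(cam("side"),[[391,231]],0))
E
```

```text
scene [ 1.07905273 -0.56061766  0.76112264] [0.5993278  0.10302728] 0.10632584522764102 0.0270786252286484
side [-0.20749122  0.89073901  0.99328361] [0.58894668 0.11235291] 0.0840364649172349 0.0015247338945979655
wrist [ 0.67320925 -0.07161889  0.37228276] [0.60409053 0.04126196] 0.16131050846599257 0.07898804308482749
[[ 0.52353874 -0.23399671  0.        ]] [[ 0.52106357 -0.21456627  0.        ]]
```

Run:
```python
from h import *
q=sensors.sense()["orientation"]
env.move_straight([0.66,-0.02,0.36],v=0.25)
env.move_ptp([0.46,-0.12,0.40],[-0.7071068,0.7071068,0,0])
st=sensors.sense(); np.save("st1.npy",np.r_[st["tool_pos"],st["orientation"]]); print(st["time"],st["tool_pos"])
for n in ("scene","side","wrist"): cv2.imwrite(f"pics/{n}1.png", get_image(n))
save("scene1z",cv2.imread("pics/scene1.png"),(170,140,470,365),2.6)
save("side1z",cv2.imread("pics/side1.png"),(180,120,480,345),2.6)
```

```text
1.7333 [ 0.46012773 -0.11987943  0.39957586]
```

View pics/scene1z.png

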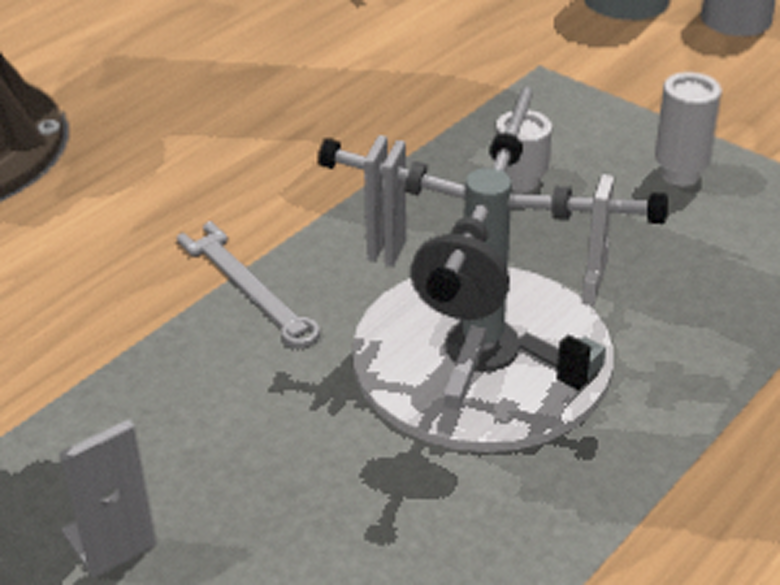

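View pics/side1z.png

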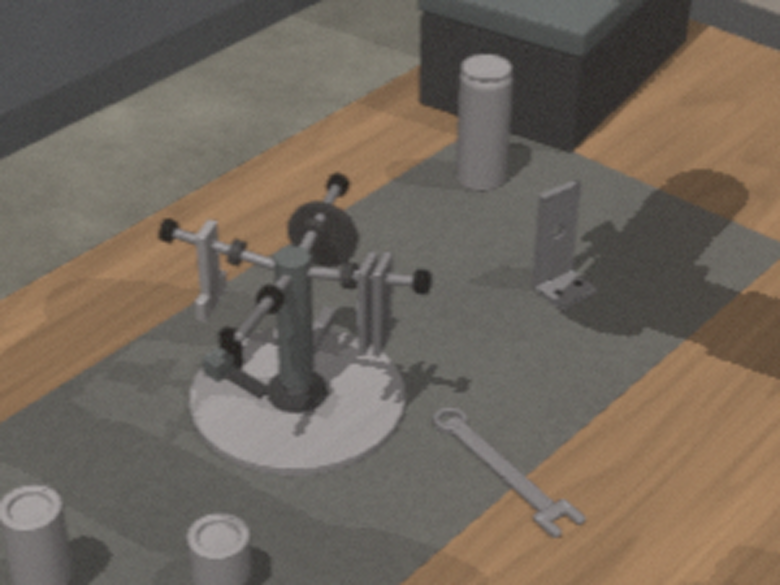

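View pics/wrist1.png

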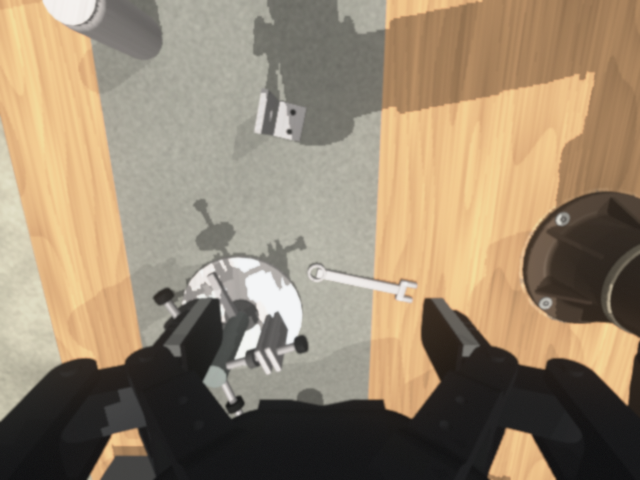

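The scene view (2.6× zoom) shows the empty pin running from its collar at (505,148) to its tip at (527,92). That puts it on the world +y side. The lug points to −y at (465,375), the stop block is on the +x side at (575,362), and the bracket's foot points to −x, towards the robot. Next I'll measure these points.

Run:
```python
from h import *
a=np.load("st1.npy"); st={"tool_pos":a[:3],"orientation":a[3:]}
C={n:cam(n,st) for n in ("scene","side","wrist")}
Z=lambda x,y:(170+x/2.6,140+y/2.6)
S=lambda x,y:(180+x/2.6,120+y/2.6)
for n,box in (("scene",(295,225,415,325)),("side",(245,230,345,310)),("wrist",(180,250,310,400))):
    im=cv2.imread(f"pics/{n}1.png"); t=140 if n!="side" else 110
    hsv=cv2.cvtColor(im,cv2.COLOR_BGR2HSV)
    m0=((hsv[...,2]>t)&(hsv[...,1]<40)).astype(np.uint8)*255
    m=np.zeros_like(m0); x0,y0,x1,y1=box; m[y0:y1,x0:x1]=m0[y0:y1,x0:x1]
    m=cv2.morphologyEx(m,cv2.MORPH_OPEN,np.ones((3,3)))
    k,l,s,_=cv2.connectedComponentsWithStats(m); i=1+s[1:,4].argmax(); print(n,s[i])
    p=cv2.findNonZero((l==i).astype(np.uint8)); h=cv2.convexHull(p).reshape(-1,2)
    X=onz(C[n],h,0.012); (cx,cy),r=cv2.minEnclosingCircle(X[:,:2].astype(np.float32)); print(" disc",cx,cy,r)
print("hubtop tri",tri([C["scene"],C["side"]],[Z(488,182),S(293,256)]))
print("hub onz",onz(C["scene"],[Z(488,182)],.176),onz(C["side"],[S(293,256)],.176),onz(C["wrist"],[(216,378)],.176))
print("tip",tri([C["scene"],C["side"]],[Z(526,94),S(238,338)]), onz(C["scene"],[Z(526,94)],.177))
print("caps h+x",tri([C["scene"],C["side"]],[Z(444,285),S(338,185)]))
print("cap robot",tri([C["scene"],C["side"]],[Z(328,153),S(422,282)]))
print("cap away",tri([C["scene"],C["side"]],[Z(656,208),S(169,231)]))
print("bracket top L/R scene",onz(C["scene"],[Z(66,455),Z(132,425)],.12))
print("bracket top side",onz(C["side"],[S(541,195),S(578,184)],.12))
save("wrist1z",cv2.imread("pics/wrist1.png"),(220,70,340,160),6)
im=cv2.imread("pics/scene1.png");save("br1",im,(185,290,245,365),8)
```

```text
scene [ 306  248   39   41 1006]
 disc 0.5436791181564331 0.07534192502498627 0.06369734555482864
side [ 252  254   83   49 2257]
 disc 0.5912230014801025 0.10048843920230865 0.10787004232406616
wrist [  180   250   130   150 10702]
 disc 0.5851588249206543 0.11714024096727371 0.17398017644882202
hubtop tri (array([0.59739712, 0.09578568, 0.17382957]), [np.float64(0.002910052863843622), np.float64(0.0029100528638436136)])
hub onz [[0.60110484 0.09559262 0.176     ]] [[0.59276426 0.09632202 0.176     ]] [[0.59357189 0.09857468 0.176     ]]
tip (array([0.54893436, 0.21110275, 0.17384302]), [np.float64(0.0017452401276049849), np.float64(0.0017452401276050414)]) [[0.55283531 0.20843457 0.177     ]]
caps h+x (array([ 0.64577528, -0.01618346,  0.17450129]), [np.float64(0.0032846607811665915), np.float64(0.003284660781166725)])
cap robot (array([0.48326694, 0.0487149 , 0.17490618]), [np.float64(0.002223505786337811), np.float64(0.0022235057863377113)])
cap away (array([0.70959021, 0.14488528, 0.17502595]), [np.float64(0.002796027477382274), np.float64(0.0027960274773823623)])
bracket top L/R scene [[ 0.52852305 -0.24687203  0.12      ]
 [ 0.54076831 -0.20207445  0.12      ]]
bracket top side [[ 0.5331544  -0.20332708  0.12      ]
 [ 0.51705928 -0.24519218  0.12      ]]
```

View pics/wrist1z.png

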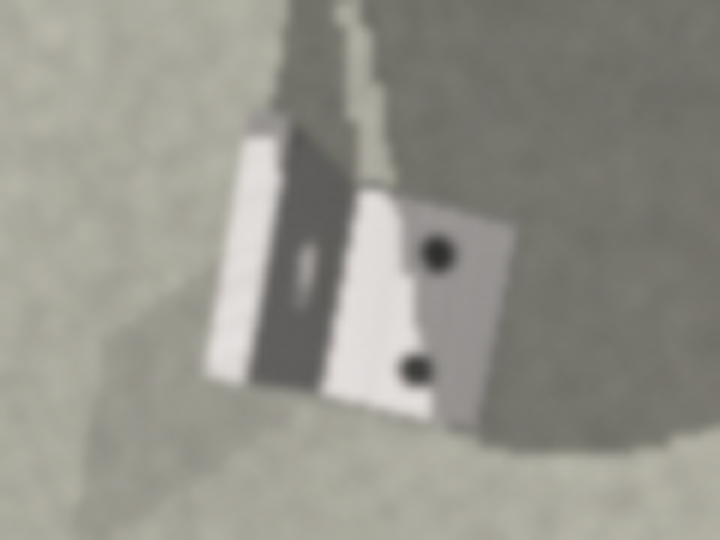

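View pics/br1.png

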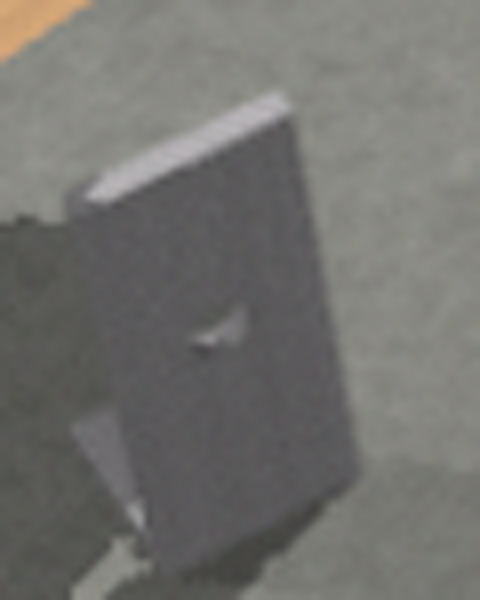

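The axis from the hub top and from both cap pairs agrees at about (0.597, 0.097). The tip is at 124 mm radius and 174 mm high, which fits the given sizes, with the empty pin at about 113°. Now I'll turn the head by pushing on the pin with shut fingers that follow the arc.

```bash
cat >> h.py <<'E'
R0=R.from_quat([-0.7071068,0.7071068,0,0])  # tool y=-x world
def att(a): return (R.from_euler('z',a)*R0).as_quat()   # rotated ccw by a
AX=np.array([0.597,0.097])
def pose(phi,r,off,z):
    u=np.array([np.cos(phi),np.sin(phi)]);t=np.array([-u[1],u[0]])
    p=AX+r*u+off*t; return [*p,z], att(phi-np.pi/2)
E
python3 - <<'E'
from h import *
C=cam("scene");print("stop rubber",onz(C,[(170+573/2.6,140+362/2.6)],.04), onz(cam("side"),[(180+232/2.6,120+345/2.6)],.04))
phi=np.radians(112.8)
P=pose(phi,.112,-.04,.155)
for d in (0,.5,1.0,1.3,1.6):
    p,o=pose(phi+d,.112,-.02,.155); j=inverse_kinematics(p,o); print(d,None if j is None else j.round(2))
hand.move_gripper(0.0)
p,o=pose(phi,.112,-.045,.30)
env.move_ptp(p,o)
env.move_straight(P[0],v=.12)
s=sensors.sense(); print(s["time"],s["tool_pos"],s["force"],s["gripper_width"])
save("side2",get_image("side"),(180,120,480,345),2.6)
save("scene2",get_image("scene"),(270,100,470,250),3.5)
E
```

```text
stop rubber [[0.68201022 0.10325317 0.04      ]] [[0.66722451 0.11061793 0.04      ]]
0 [ 0.67  0.31 -0.24  0.   -1.02 -0.27]
0.5 [ 0.69  0.22 -0.37  0.   -0.98  0.21]
1.0 [ 0.66  0.15 -0.46  0.   -0.96  0.74]
1.3 [ 0.61  0.13 -0.49  0.   -0.96  1.09]
1.6 [ 0.54  0.12 -0.49  0.   -0.96  1.46]
5.4167 [0.59092731 0.21600867 0.15582587] [-0.75662811 -0.19029674 -0.42563859] -0.004332501951211055
```

View pics/side2.png

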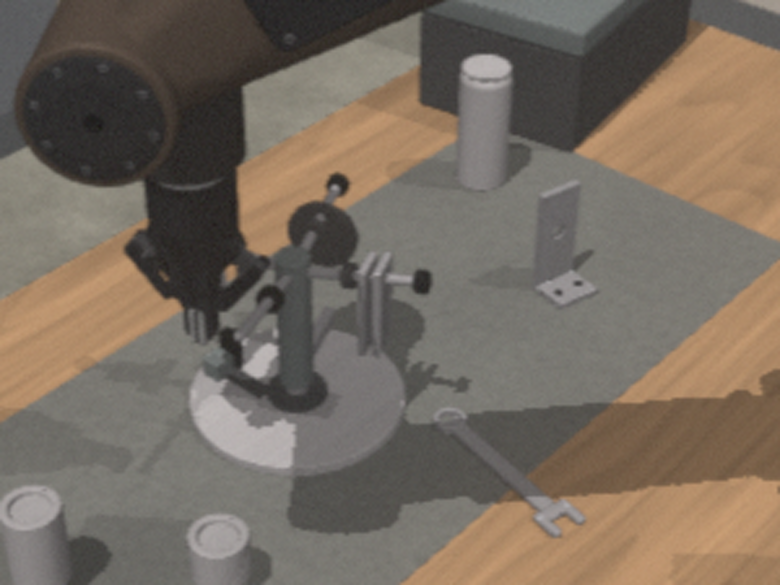

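View pics/scene2.png

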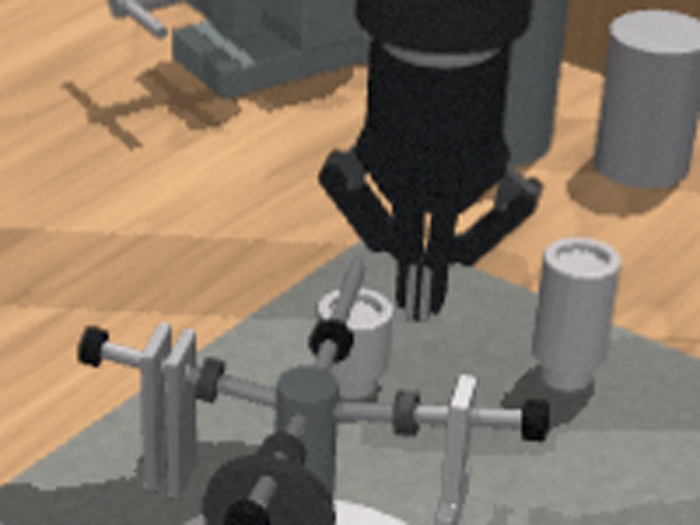

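The fingers are clear on the +x side of the pin, at about the right depth. I'll sweep now.

```bash
cat > push.py <<'E'
from h import *
phi=np.radians(112.8); r=.112; z=.155
f0=np.mean([sensors.sense()["force"] for _ in range(3)],axis=0)
def ft(phi):
    f=sensors.sense()["force"]-f0; u=np.array([np.cos(phi),np.sin(phi)]); t=np.array([-u[1],u[0]])
    return f[:2]@t, f[:2]@u, f[2]
off=-.02
p,o=pose(phi,r,off,z); print("approach",env.move_straight(p,o,v=.04,stop_force=4))
d=0
while True:
    step=np.radians(8) if d<np.radians(40) else np.radians(3)
    v=.06 if d<np.radians(40) else .02
    T,U,Zf=ft(phi+d)
    sf=max(3,9+T)   # T is negative when pin pushes back
    d+=step
    if d>np.radians(100): print("no stop"); break
    p,o=pose(phi+d,r,off,z)
    hit=env.move_straight(p,o,v=v,stop_force=sf)
    T,U,Zf=ft(phi+d); s=sensors.sense()
    print(round(np.degrees(phi+d),1),hit,np.round([T,U,Zf],2),round(s["time"],2))
    if hit or T<-7: break
for _ in range(5):
    env.pause(.1); print(np.round(ft(phi+d),2))
print(sensors.sense()["tool_pos"])
E
python3 push.py
```

```text
approach False
120.8 False [-0.08  0.48  1.57] 6.58
128.8 False [-0.5  -0.31  0.61] 7.0
136.8 False [ 1.35 -0.04  1.34] 7.42
144.8 False [1.18 0.54 0.39] 7.83
152.8 False [-0.24  0.7   0.74] 8.25
155.8 False [-0.17 -0.2  -0.17] 8.7
158.8 False [ 0.34 -0.65  2.48] 9.15
161.8 False [ 0.31 -0.52  0.98] 9.6
164.8 False [0.22 1.61 1.23] 10.05
167.8 False [0.04 0.31 1.09] 10.5
170.8 False [-0.34  0.28  1.08] 10.95
173.8 False [0.16 1.24 0.94] 11.4
176.8 False [0.59 1.2  1.77] 11.85
179.8 False [ 1.1  -0.03  1.14] 12.3
182.8 True [-3.71  2.2   3.59] 12.59
[-3.96  1.88  4.36]
[-5.75  2.73  4.67]
[-5.47  1.88  4.03]
[-4.78  2.18  3.87]
[-5.1   1.49  4.74]
[0.48454023 0.11458715 0.15485163]
```

The stop was felt near 181°, but the tangential force is only about 5 N. I'll increase it in small steps and hold.

Run:
```python
from h import *
f0=np.array([-0.76,-0.19,-0.43])
def F(): return np.mean([(env.pause(.02),sensors.sense()["force"])[1] for _ in range(5)],axis=0)-f0
o=sensors.sense()["orientation"]; p=sensors.sense()["tool_pos"].copy()
f=F(); print(f)
for i in range(12):
    p=p+[0,-0.0005,0]
    hit=env.move_straight(p,o,v=.01,stop_force=8); f=F(); print(i,hit,f.round(2),sensors.sense()["tool_pos"].round(4))
    if f[1]>8.5: break
env.pause(.4); print(F(),sensors.sense()["time"])
save("scene3",get_image("scene"),(270,130,470,330),3)
save("side3",get_image("side"),(180,120,480,345),2.6)
```

```text
[-0.81648706  5.50243887  3.54813531]
0 False [-1.41  5.46  2.05] [0.4846 0.1146 0.1549]
1 False [-2.14  7.11  2.44] [0.4846 0.1145 0.1549]
2 False [-2.9   8.93  2.4 ] [0.4846 0.1144 0.1549]
[-2.799004    8.9601528   2.52226222] 14.6583
```

View pics/scene3.png

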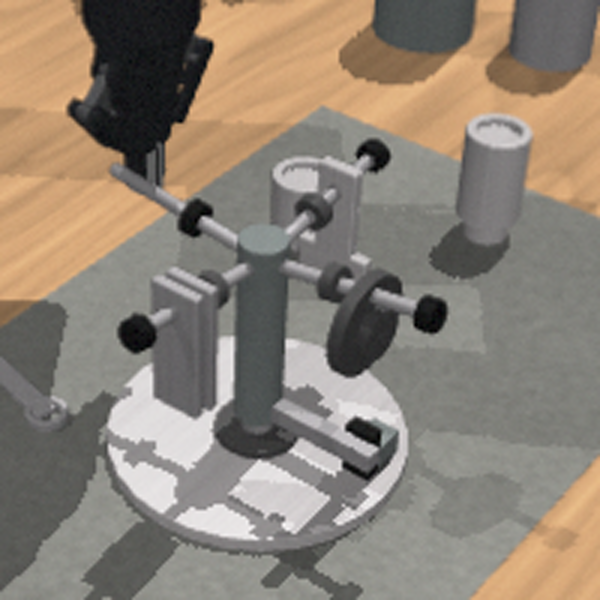

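View pics/side3.png

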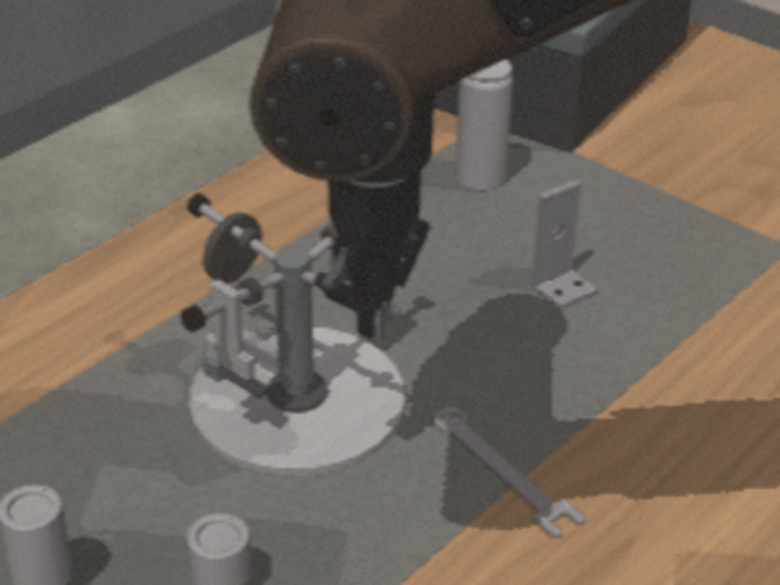

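The lug lies against the rubber block (scene zoom (365,435)), and I held 9 N for more than 0.4 s. Now I'll back off and move to a viewing pose near the bracket.

Run:
```python
from h import *
p=sensors.sense()["tool_pos"]
env.move_straight([p[0],p[1]+.03,p[2]],v=.08)
env.move_straight([p[0],p[1]+.03,.30],v=.25)
hand.move_gripper(0.55)
env.move_ptp([0.50,-0.13,0.31],att(0))
env.pause(.2)
st=sensors.sense(); np.save("st2.npy",np.r_[st["tool_pos"],st["orientation"]]); print(st["time"],st["tool_pos"])
for n in ("scene","side","wrist"): cv2.imwrite(f"pics/{n}4.png", get_image(n))
save("scene4z",cv2.imread("pics/scene4.png"),(290,150,410,240),6)
save("side4z",cv2.imread("pics/side4.png"),(250,180,370,270),6)
```

```text
17.8083 [ 0.50027263 -0.1290373   0.30999528]
```

View pics/scene4z.png

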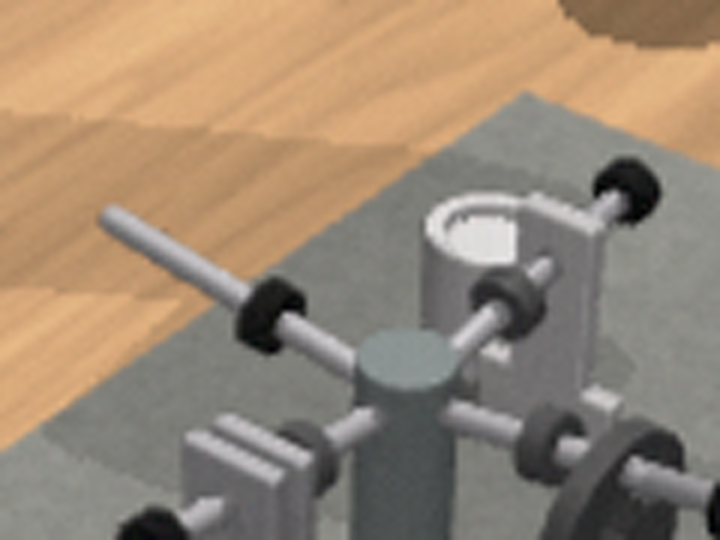

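View pics/side4z.png

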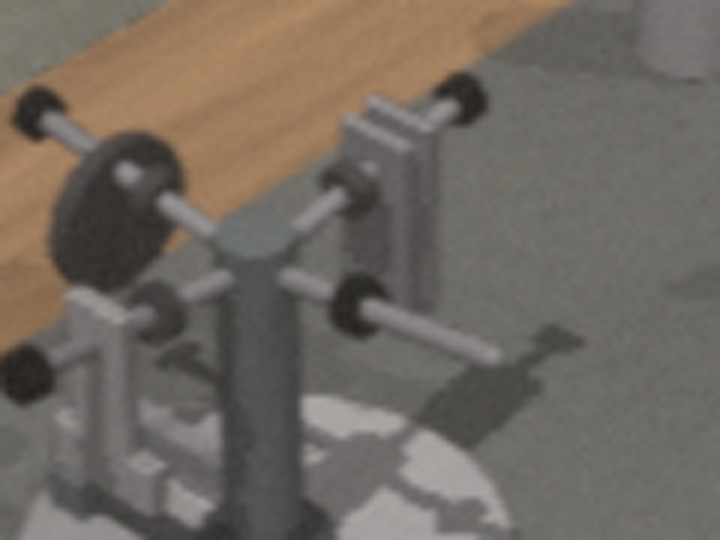

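View pics/wrist4.png

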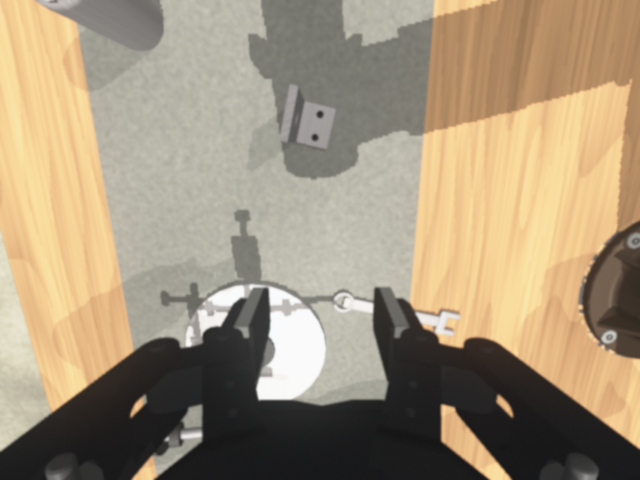

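Run:
```python
from h import *
a=np.load("st2.npy"); st={"tool_pos":a[:3],"orientation":a[3:]}
C={n:cam(n,st) for n in ("scene","side","wrist")}
a=np.load("st1.npy"); W1=cam("wrist",{"tool_pos":a[:3],"orientation":a[3:]})
Z=lambda x,y:(290+x/6,150+y/6); S=lambda x,y:(250+x/6,180+y/6)
def T(n,a,b): X,e=tri([C["scene"],C["side"]],[Z(*a),S(*b)]); print(n,X.round(4),np.round(e,4))
T("tip",(104,215),(498,356)); T("hub",(407,358),(258,238)); T("collar",(272,315),(358,304))
T("cap+x? far",(712,500),(38,110)); T("cap -y",(155,540),(462,98)); T("cap +y",(628,190),(27,374))
print("tip@177",onz(C["scene"],[Z(104,215)],.177),onz(C["side"],[S(498,356)],.177))
print("disc wrist", end=" ")
w=lambda x,y:(220+x/6,70+y/6)
print("top w1",onz(W1,[w(247,133),w(285,127),w(205,378),w(247,384)],.12).round(4))
print("foot w1",onz(W1,[w(515,225),w(478,432)],.008).round(4))
save("wrist4z",cv2.imread("pics/wrist4.png"),(260,70,350,160),6)
im=cv2.imread("pics/scene4.png");save("br4",im,(185,290,245,365),8)
save("brs4",cv2.imread("pics/side4.png"),(370,180,430,240),8)
```

```text
tip [0.4712 0.0952 0.1766] [0.0022 0.0022]
hub [0.5954 0.0978 0.1725] [0.0036 0.0036]
collar [0.542  0.0967 0.1661] [0.0028 0.0028]
cap+x? far [0.7157 0.0964 0.1774] [0.0011 0.0011]
cap -y [ 0.5967 -0.0251  0.1762] [0.0033 0.0033]
cap +y [0.5969 0.2194 0.1754] [0.0033 0.0033]
tip@177 [[0.47339896 0.09612482 0.177     ]] [[0.46927592 0.09412308 0.177     ]]
disc wrist top w1 [[ 0.5281 -0.2462  0.12  ]
 [ 0.5208 -0.2472  0.12  ]
 [ 0.5386 -0.2013  0.12  ]
 [ 0.5303 -0.2002  0.12  ]]
foot w1 [[ 0.4818 -0.2397  0.008 ]
 [ 0.4917 -0.1909  0.008 ]]
```

View pics/wrist4z.png

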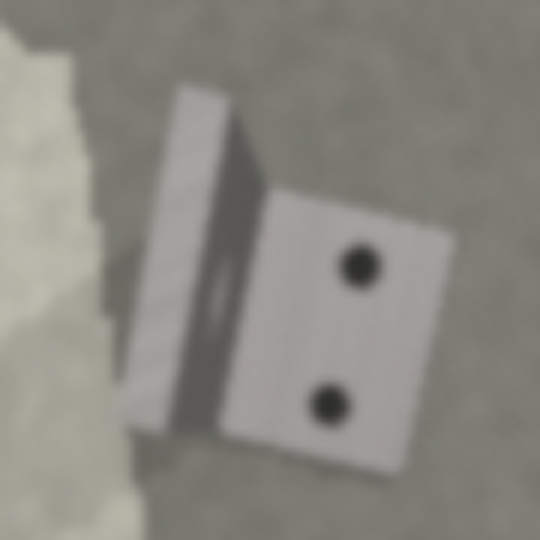

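View pics/brs4.png

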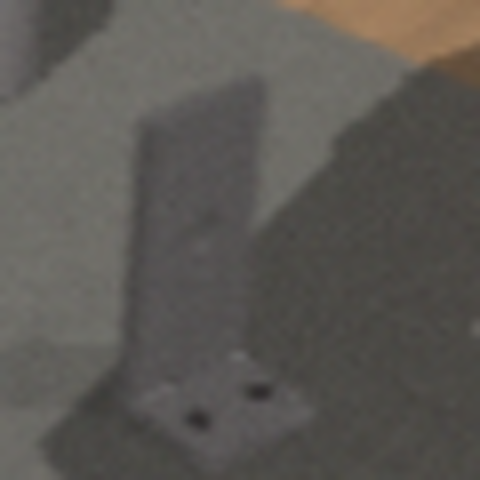

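Run:
```python
from h import *
a=np.load("st2.npy"); C=cam("wrist",{"tool_pos":a[:3],"orientation":a[3:]})
w=lambda x,y:(260+x/6,70+y/6)
X=onz(C,[w(180,86),w(230,96),w(120,420),w(168,433)],.12); print(X.round(4),X.mean(0))
d=X[2:]-X[:2]; print(np.degrees(np.arctan2(d[:,1],d[:,0]))-90, np.linalg.norm(d,axis=1))
Y=onz(C,[w(457,232),w(398,472),w(265,188),w(218,436)],.008);print(Y.round(4));
d=Y[[1,3]]-Y[[0,2]];print(np.degrees(np.arctan2(d[:,1],d[:,0]))-90, np.linalg.norm(d,axis=1))
sc=cam("scene"); z=lambda x,y:(185+x/8,290+y/8)
# 4 top corners scene: from br1 (80,195),(100,200)?,(275,92),(293,108)
print(onz(sc,[z(70,188),z(95,203),z(272,92),z(294,108)],.12).round(4))
```

```text
[[ 0.5276 -0.2502  0.12  ]
 [ 0.5201 -0.2488  0.12  ]
 [ 0.5381 -0.202   0.12  ]
 [ 0.5306 -0.2001  0.12  ]] [ 0.52911454 -0.22525088  0.12      ]
[-12.26640639 -12.14247019] [0.04929196 0.04985166]
[[ 0.4813 -0.2395  0.008 ]
 [ 0.4931 -0.1921  0.008 ]
 [ 0.5205 -0.2478  0.008 ]
 [ 0.5309 -0.1993  0.008 ]]
[-13.88323862 -12.08838096] [0.04887712 0.0496372 ]
[[ 0.5238 -0.2465  0.12  ]
 [ 0.5311 -0.2458  0.12  ]
 [ 0.535  -0.201   0.12  ]
 [ 0.5421 -0.2011  0.12  ]]
```

The bracket plate centre is (0.529, −0.225) and its yaw is −12.2°. The measured size of 50×8 mm matches the given one. Grasping from above.

Run:
```python
from h import *
a=np.radians(-12.2); B=[0.529,-0.225]
env.move_ptp([*B,.20],att(a))
hand.move_gripper(0.5)
print(env.move_straight([*B,.090],att(a),v=.1,stop_force=8))
print(sensors.sense()["tool_pos"],sensors.sense()["force"])
hand.move_gripper(0.0,60)
s=sensors.sense();print(s["gripper_width"],s["force"],s["tool_pos"],s["time"])
env.move_straight([*B,.30],att(a),v=.2)
env.pause(.1)
s=sensors.sense();print(s["gripper_width"],s["force"],s["wrist_torque"],s["tool_pos"],s["time"])
im=get_image("scene"); cv2.imwrite("pics/scene5.png",im)
```

```text
False
[ 0.52949127 -0.22510451  0.09067854] [ 0.62463473  0.05874552 -0.02276717]
0.08552063817044972 [ 2.00716414 -0.39826406  0.65992145] [ 0.52924141 -0.22503256  0.09020316] 20.4833
0.08568025734846971 [ 0.5929843   0.05883755 -4.53736371] [-0.03177711  0.00179922 -0.02326887] [ 0.52838826 -0.22482559  0.29845138] 21.7833
```

View pics/scene5.png

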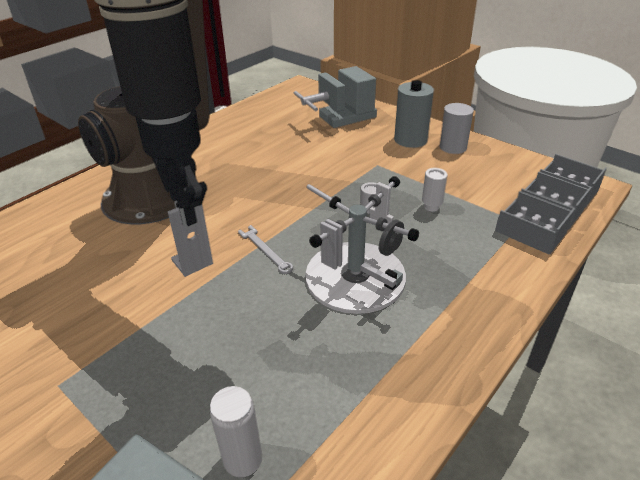

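Run:
```python
from h import *
env.move_ptp([.425,.096,.30],att(0))
env.move_straight([.432,.096,.1990],att(0),v=.15)
env.pause(.2)
s=sensors.sense();print(s["gripper_width"],s["force"],s["tool_pos"],s["time"])
im=get_image("scene"); cv2.imwrite("pics/scene6.png",im); save("scene6z",im,(255,140,355,215),8)
im=get_image("side"); cv2.imwrite("pics/side6.png",im); save("side6z",im,(300,190,400,265),8)
```

```text
0.08315746406381463 [-0.5987714  -0.11772731 -3.48052057] [0.43244544 0.09627562 0.1998577 ] 24.1333
```

View pics/scene6z.png

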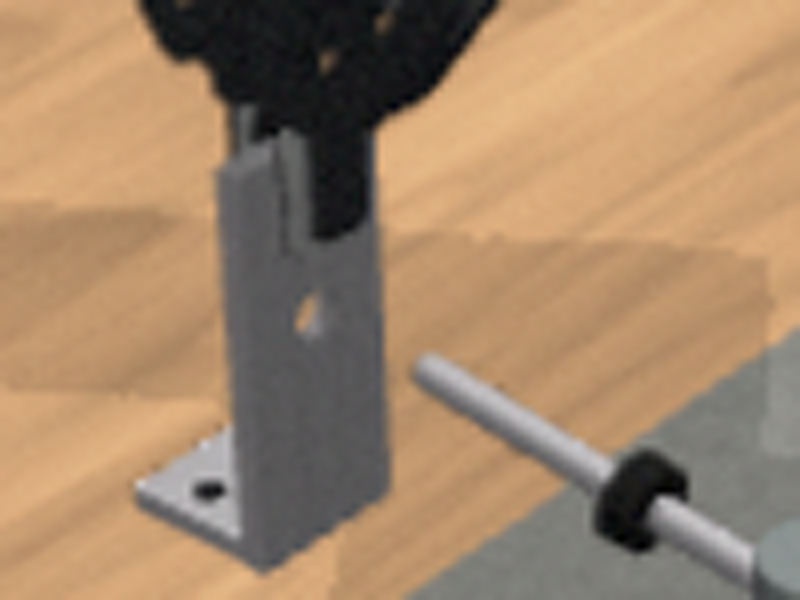

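View pics/side6z.png

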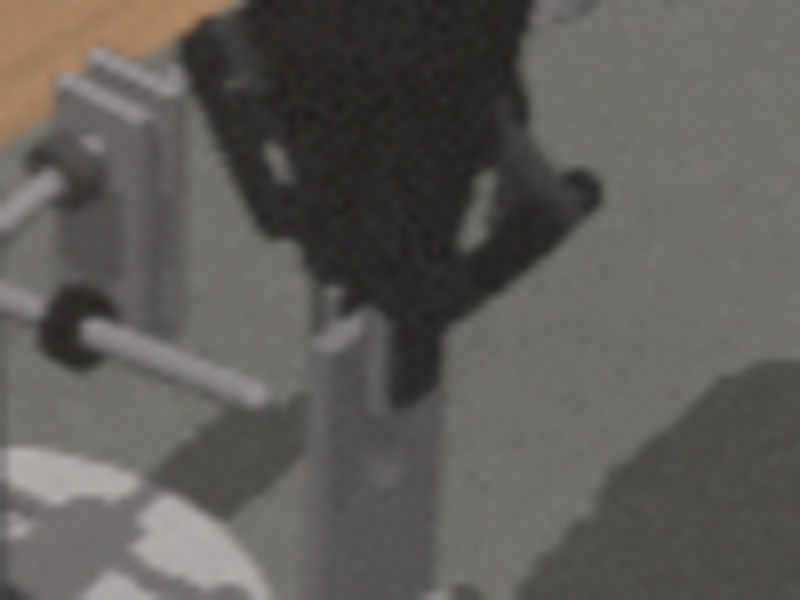

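Run:
```python
from h import *
sc,sd=cam("scene"),cam("side")
z=lambda x,y:(255+x/8,140+y/8); s=lambda x,y:(300+x/8,190+y/8)
def onx(C,px,x):
    o,d=rays(C,[px]); return (o+d*((x-o[0])/d[:,0])[:,None])[0]
def tri2(p1,o1,p2,o2):  # points offset along x from the wanted point
    A=np.zeros((3,3));b=np.zeros(3)
    for C,p,off in ((sc,p1,o1),(sd,p2,o2)):
        o,d=rays(C,[p]);P=np.eye(3)-np.outer(d[0],d[0]);A+=P;b+=P@(o-[off,0,0])
    return np.linalg.solve(A,b)
print("eye tri",tri2(z(311,315),.004,s(385,470),-.004))
print("tip tri",tri2(z(418,365),0,s(266,398),0))
print("eye by scene",onx(sc,z(311,315),.4364),"side",onx(sd,s(385,470),.4284))
print("tip by scene",onx(sc,z(418,365),.470),"side",onx(sd,s(266,398),.470))
# plate bottom/top edges, scene +x face: corners
for n,p in (("TL",(222,170)),("BL",(267,573)),("BR",(390,492))): print(n,onx(sc,z(*p),.4364).round(4))
```

```text
eye tri [0.42895494 0.09719863 0.17556688]
tip tri [0.47017648 0.09586595 0.17630075]
eye by scene [0.4364     0.09623159 0.17735662] side [0.4284     0.08999    0.16950431]
tip by scene [0.47       0.0995826  0.17433952] side [0.47       0.09237978 0.17442255]
TL [0.4364 0.0678 0.2332]
BL [0.4364 0.0747 0.1078]
BR [0.4364 0.1232 0.1076]
```

Run:
```python
from h import *
print(env.move_straight([.458,.096,.1990],att(0),v=.05,stop_force=4))
env.pause(.2)
s=sensors.sense();print(s["force"],s["tool_pos"],s["time"])
im=get_image("scene"); cv2.imwrite("pics/scene7.png",im); save("scene7z",im,(275,150,335,195),13)
im=get_image("side"); cv2.imwrite("pics/side7.png",im); save("side7z",im,(305,210,365,255),13)
```

```text
False
[ 0.14962133  1.13712868 -4.49793853] [0.45779702 0.09597556 0.19903993] 25.1
```

View pics/scene7z.png

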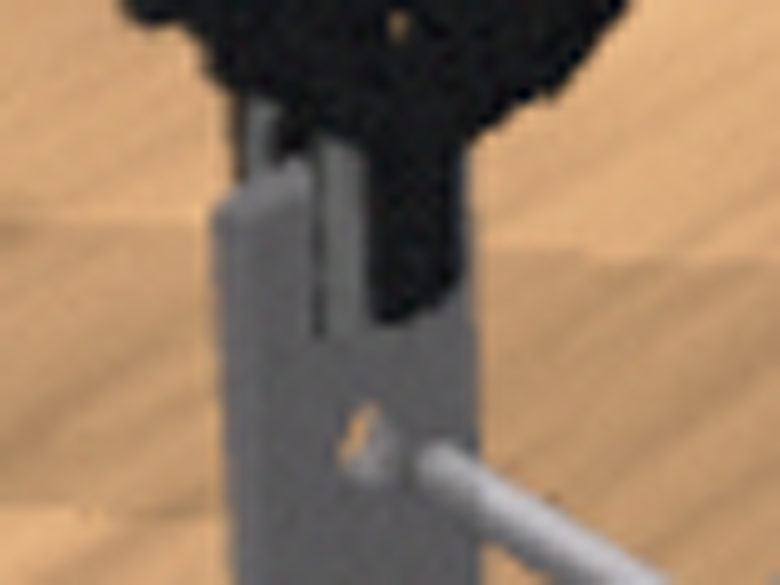

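View pics/side7z.png

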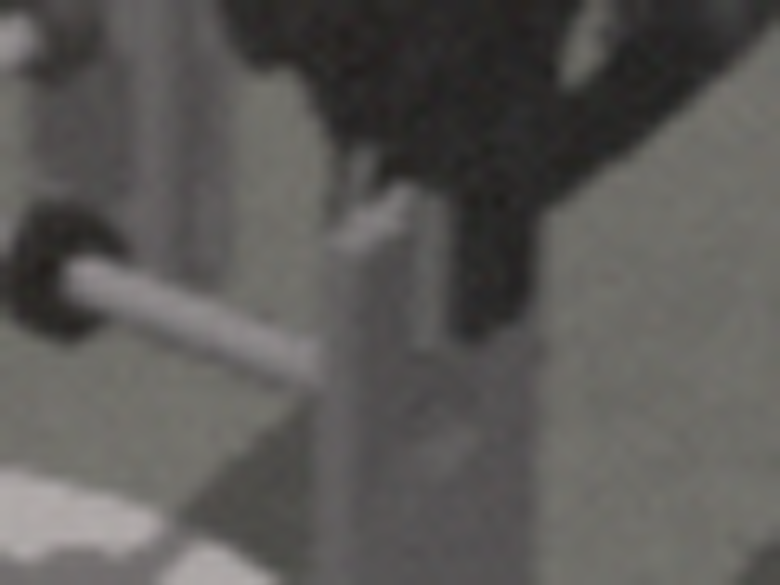

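Run:
```python
from h import *
im=cv2.imread("pics/scene4.png"); hsv=cv2.cvtColor(im,cv2.COLOR_BGR2HSV)
sub=hsv[180:205,303:336]
# pin centre per column from scene4 (unobstructed): saturation low
for x in range(304,332,3):
    col=hsv[178:208,x,1].astype(int); w=np.clip(70-col,0,50).astype(float); y=np.arange(178,208)
    # pin = first run
    i=np.where(w>15)[0]; 
    if len(i)==0: print(x,None); continue
    j=i[0]; k=j
    while k+1<len(w) and w[k+1]>15: k+=1
    print(x,178+j,178+k,(w[j:k+1]*y[j:k+1]).sum()/w[j:k+1].sum())
im7=cv2.imread("pics/scene7.png"); g=cv2.cvtColor(im7,cv2.COLOR_BGR2HSV)
print(g[178:192,298:316,2]); print(g[178:192,298:316,1])
```

```text
304 None
307 185 187 186.00671140939596
310 185 189 187.0
313 187 191 189.0
316 188 193 190.65017667844523
319 190 195 192.65017667844523
322 192 196 194.0
325 194 199 196.20149253731344
328 196 207 201.5
331 197 205 200.6535433070866
[[ 90  88  91  89  92  90  90  88  90  89  92  91  93 112 175 183 184 184]
 [ 90  90  88  90  89  90  91  88  91  88  90  90  93 112 174 182 182 183]
 [ 91  90  89  87  93  92  88  91  89  90  90  93  95 111 173 183 185 187]
 [ 92  90  90  86 110 138 100  89  89  92  90  89  91 110 172 183 185 188]
 [ 90  90  93  88 168 145 111  90  88  91  90  90  91 111 177 186 187 192]
 [ 88  92  92 107 180 132 117 104  89  88  90  92  91  95 179 188 191 190]
 [ 90  91  88 148 165 132 122 103  92 106 133 139 110  93 182 192 191 183]
 [ 91  90  87 130 133 134 111  97  89 126 149 164 163 139 174 183 178 182]
 [ 92  90  93 101 117 124 111  94  82 115 133 148 160 171 178 167 177 187]
 [ 88  89  92  86  92  99  93  89  80  98 106 119 139 151 186 192 184 183]
 [ 89  90  89  84  89  88  89  88  87  87  94 104 113 128 171 190 195 191]
 [ 91  88  88  90  86  89  94  88  90  9
[... 536 characters left out ...]
  8  41 102 111 110 110]
 [  3   8   8  38 108  43   7  10   9   6  11   6   3   8 107 109 112 113]
 [  8   6   9  83  74  14   4   2   6   7   6   2   7   3 102 110 108 109]
 [  6   6   3  51  23   6   9   3   6   4   5   2   0   4  86 109 112 109]
 [  8   3   8  10   2   6   5   5   3   7   2   3   5   3  13  61 105 110]
 [  3   9  11   9   6   8   3  14  10  10   2   4   4   5   5   7  37  85]
 [  6   6   6   3   3   6   9  12   3  12   8   5   5   4   4   1   7   9]
 [  6   9   6   6   0   6   5   9   6   8   6   6   0   5   6   3   4   3]
 [  3   6   6   8   6   6   6   9   6   8   3   8   9   5   2   8   4   6]
 [  6  11   3   6   3  11   3   6   6   6   6   6   8   0  35   2   4   4]]
```

Run:
```python
from h import *
from scipy.optimize import least_squares
sc,sd=cam("scene"),cam("side")
t=np.tan(np.radians(8))
im=cv2.imread("pics/side7.png"); print(cv2.cvtColor(im,cv2.COLOR_BGR2GRAY)[236:252,332:348])
im4=cv2.imread("pics/side4.png"); g=cv2.cvtColor(im4,cv2.COLOR_BGR2GRAY); print(g[230:246,322:338])
```

```text
[[ 87  78  78  77  82  92  86  79  68  62  69  80  81  83  83  98]
 [ 84  78  79  80  74  74  76  80  80  78  81  81  84  81  83  98]
 [ 85  79  80  78  79  79  77  75  79  78  83  85  81  83  92 104]
 [ 86  79  78  77  78  78  77  77  76  80  81  81  81  84  96 105]
 [ 87  82  78  79  81  74  74  77  76  75  85  82  83  82  96 105]
 [ 85  79  80  82  74  73  83  81  77  80  83  84  83  83  92 104]
 [ 86  81  78  78  78  82  81  86  85  83  82  82  81  82  93 103]
 [ 87  80  80  79  78  81  87  90  94  92  83  85  79  82  96 109]
 [ 86  79  80  83  85  91  95  95  93  88  80  81  81  86  98 109]
 [ 85  78  81  85  87  90  92  96  88  81  84  83  82  85 102 110]
 [ 84  80  83  86  87  88  91  90  85  81  81  83  82  83  99 108]
 [ 86  80  83  83  86  84  86  82  83  82  82  85  84  86  98 109]
 [ 83  84  87  85  89  86  84  84  86  84  85  82  81  83  98 112]
 [ 85  83  85  85  88  84  85  83  85  86  80  85  81  83  98 111]
 [ 84  85  86  87  85  85  83  86  86  86  83  83  84  87 100 106]
 [ 89  85  84  84  87  86  84  84  84  82  83  81  84  88 101 110]]
[[ 91 101 106 106 105 109 1
[... 345 characters left out ...]
 111 109 108 107 107 105 106]
 [120 126 131 133 134 134 133 123 110 108 107 107 105 105 105 103]
 [ 99 106 119 125 129 131 135 136 130 123 118 105 105 108 108 107]
 [100  95  99 105 113 119 124 132 133 140 139 119 106 108 105 103]
 [102 102 100  90  89 100 107 117 127 137 136 116 104 104  93  82]
 [108 110 104 105 103  96  90  94 105 114 112 100  94  93  80  77]
 [109 110 109 106 110  95  77  76  80  82  83  80  75  76  77  76]
 [110 110 109 104  93  78  74  75  72  78  75  75  74  76  76  76]
 [101 106  97  81  82  75  75  77  76  76  75  74  76  75  73  73]
 [101 100  90  81  77  75  78  75  74  75  76  74  75  73  81  73]
 [ 88  77  79  75  73  77  77  73  77  74  73  74  73  76  75  73]]
```

Run:
```python
from h import *
from scipy.optimize import least_squares
sc,sd=cam("scene"),cam("side"); t=np.tan(np.radians(8))
hs,ts=np.array([303.1,183.9]),np.array([307.0,185.3]); hd,td=np.array([338.6,243.2]),np.array([332.7,238.6])
# nominal: relative model, per-camera translation removed by differencing hole and tip pixels
for gap in (None,.006,.008,.010,.012):
    def f(v):
        dy,dz,dx=v; T=np.array([.470,.0960,.177]); E=T+[-dx,dy,dz]   # eye centre rel tip
        r=np.r_[proj(sc,E+[.004,0,0])[0]-proj(sc,T)[0]-(hs-ts), proj(sd,E-[.004,0,0])[0]-proj(sd,T)[0]-(hd-td)]
        return r if gap is None else np.r_[r,10*1000*(dx-(gap+.004))]
    s=least_squares(f,[0,0,.012],x_scale=.001); dy,dz,dx=s.x
    print(gap,"dx %.4f dy %.4f dz(vs pin line) %.4f"%(dx,dy,dz-dx*t),s.fun.round(2)[:4])
```

```text
None dx 0.0153 dy 0.0014 dz(vs pin line) -0.0042 [ 0.22  0.    0.25 -0.01]
0.006 dx 0.0100 dy -0.0014 dz(vs pin line) -0.0031 [ 1.25  1.37 -0.76 -1.69]
0.008 dx 0.0120 dy -0.0003 dz(vs pin line) -0.0035 [ 0.87  0.86 -0.38 -1.06]
0.01 dx 0.0140 dy 0.0007 dz(vs pin line) -0.0039 [ 0.48  0.34 -0.01 -0.43]
0.012 dx 0.0160 dy 0.0017 dz(vs pin line) -0.0043 [ 0.1  -0.17  0.37  0.2 ]
```

Both cameras put the hole about 2–4 mm below the pin's line, with lateral offset close to zero. I'll raise it 2.8 mm and probe forward gently along the pin's slope.

Run:
```python
from h import *
t=np.tan(np.radians(8)); y=.0955; z0=.2018
env.move_straight([.458,y,z0],att(0),v=.05); env.pause(.15)
b=sensors.sense()["force"]
hit=env.move_straight([.486,y,z0-.028*t],att(0),v=.02,stop_force=3)
s=sensors.sense();print(hit,s["force"]-b,s["tool_pos"],s["time"],s["wrist_torque"])
im=get_image("scene"); cv2.imwrite("pics/scene8.png",im); save("scene8z",im,(275,150,335,195),13)
im=get_image("side"); cv2.imwrite("pics/side8.png",im); save("side8z",im,(295,205,355,250),13)
```

```text
False [ 0.63953398 -0.53764298  0.22077212] [0.48593009 0.0955165  0.19792173] 27.1667 [ 0.03437177 -0.02951968  0.00655055]
```

View pics/scene8z.png

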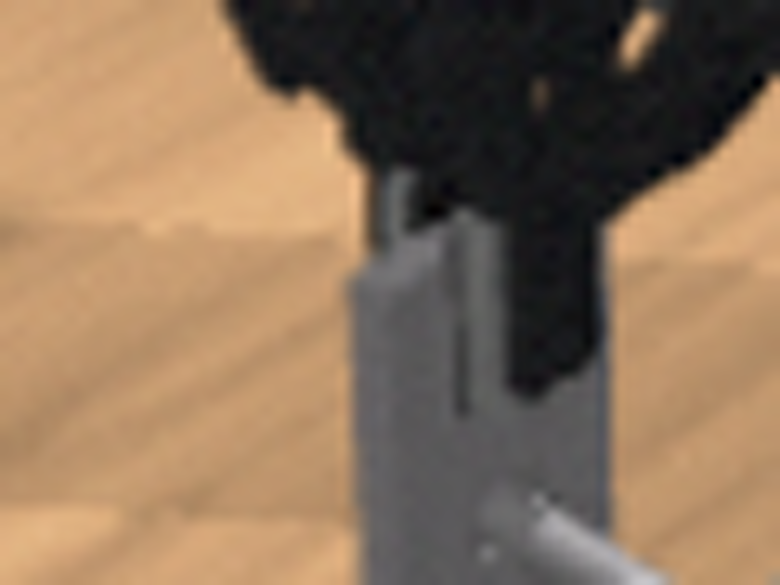

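View pics/side8z.png

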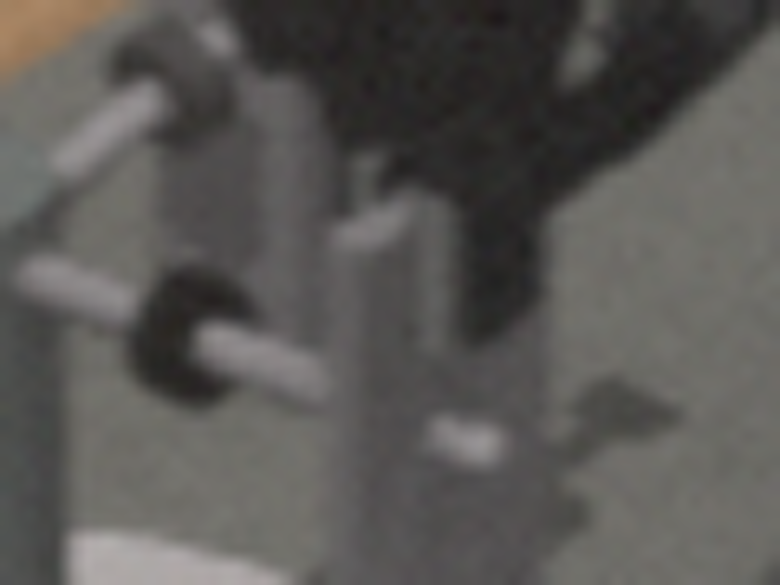

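The bracket is threaded: the side view shows the pin's end emerging from the outer face at zoom (470,440), with almost no force. I'll continue along the pin to the collar.

Run:
```python
from h import *
t=np.tan(np.radians(8)); y=.0955; z0=.2018
b=sensors.sense()["force"]
Z=lambda x:z0-(x-.458)*t
for x,v,sf in ((.520,.04,4),(.542,.01,4.5)):
    hit=env.move_straight([x,y,Z(x)],att(0),v=v,stop_force=sf)
    env.pause(.1); s=sensors.sense();print(hit,s["force"]-b,s["tool_pos"],s["time"],s["wrist_torque"])
    if hit: break
im=get_image("scene"); cv2.imwrite("pics/scene9.png",im); save("scene9z",im,(295,155,375,215),10)
im=get_image("side"); cv2.imwrite("pics/side9.png",im); save("side9z",im,(275,195,355,255),10)
```

```text
False [0.31696246 0.34840532 0.33757726] [0.51983292 0.09552341 0.1932241 ] 28.375 [-0.05338931 -0.02687154  0.00299405]
True [-0.3934841   0.87306208  1.19323213] [0.53287474 0.0949201  0.18892827] 29.9167 [ 0.20635969  0.16746144 -0.01603763]
```

View pics/scene9z.png

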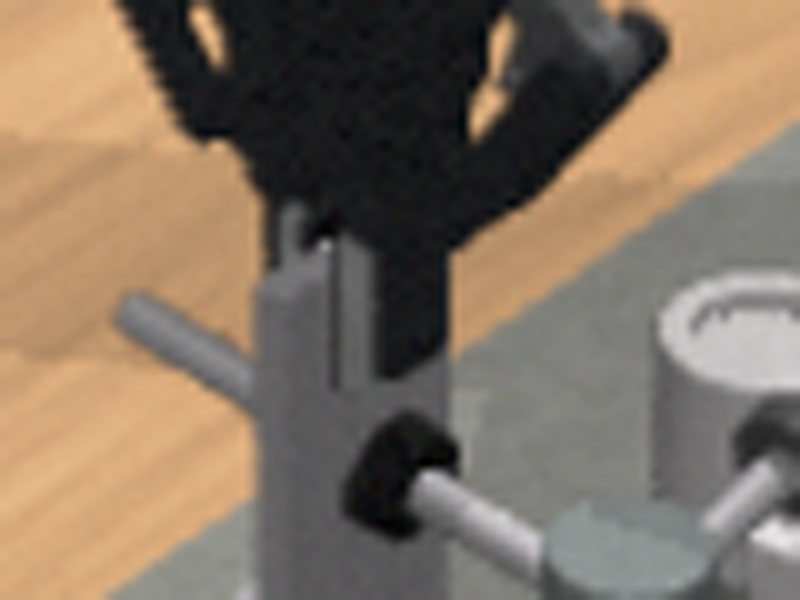

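View pics/side9z.png

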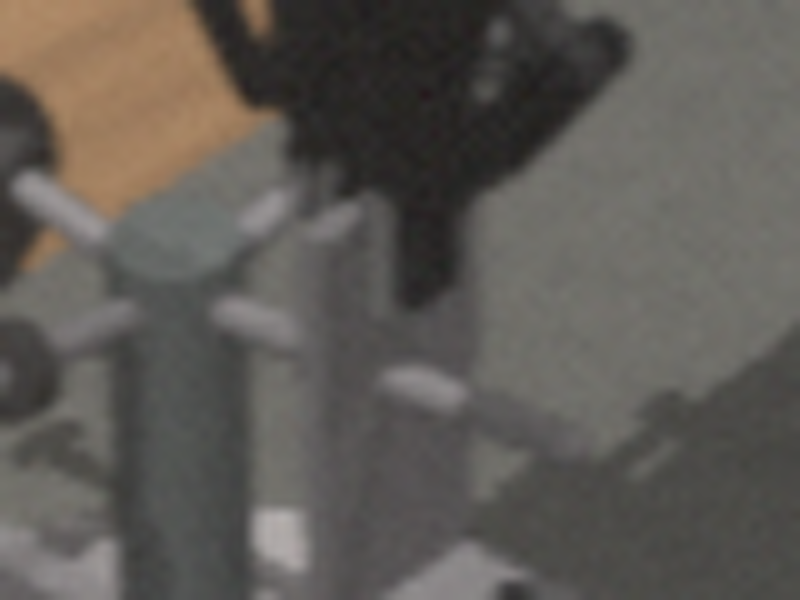

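Contact came at x = 0.533, where the collar should be, but the load relaxed after the stop. I'll press on in small steps to get a steady 2 N or more.

Run:
```python
from h import *
t=np.tan(np.radians(8))
def F(): return np.mean([(env.pause(.02),sensors.sense()["force"])[1] for _ in range(6)],axis=0)
p=sensors.sense()["tool_pos"].copy(); print(F(),p)
x,z,y=p[0],.1905,.0955
for i in range(14):
    x+=.0004
    hit=env.move_straight([x,y,z-(x-p[0])*t],att(0),v=.006,stop_force=6); f=F()
    print(i,hit,f.round(2),sensors.sense()["tool_pos"].round(4))
    if f[0]<-5: break
env.pause(.3); print(F(),sensors.sense()["time"])
```

```text
[-0.36219895  0.73804719 -3.322515  ] [0.53291918 0.09495439 0.18892612]
0 False [-1.61 -0.11 -4.77] [0.5331 0.0954 0.1903]
1 False [-2.52 -0.11 -4.28] [0.5335 0.0954 0.1902]
2 False [-3.46 -0.38 -4.16] [0.5339 0.0954 0.1902]
3 False [-4.5  -1.18 -4.  ] [0.5343 0.0954 0.1902]
4 False [-5.71 -0.38 -3.12] [0.5345 0.0954 0.1901]
[-5.47070077 -0.34054078 -3.11833067] 32.4167
```

Run:
```python
from h import *
def F(): return np.mean([(env.pause(.02),sensors.sense()["force"])[1] for _ in range(5)],axis=0)
p=[.5345,.0954,.1901]
for i in range(10):
    p[2]-=.0004
    env.move_straight(p,att(0),v=.006,stop_force=5); f=F()
    print(i,f.round(2),sensors.sense()["tool_pos"].round(4))
    if f[2]>-.3 or np.hypot(f[0],f[1])>9: break
hand.move_gripper(0.2)
s=sensors.sense();print(s["gripper_width"],s["force"],s["tool_pos"],s["time"])
save("scene10",get_image("scene"),(270,140,390,230),6)
save("side10",get_image("side"),(260,180,380,270),6)
```

```text
0 [-5.02 -0.46 -2.92] [0.5344 0.0954 0.1898]
1 [-5.31 -0.27 -1.91] [0.5345 0.0954 0.1895]
2 [-5.14  0.09 -2.34] [0.5345 0.0954 0.1891]
3 [-4.96  0.02 -2.03] [0.5345 0.0955 0.1888]
4 [-5.02 -0.03 -1.75] [0.5345 0.0955 0.1884]
5 [-5.31  0.47 -0.87] [0.5346 0.0955 0.1882]
6 [-5.96 -0.09  1.14] [0.5347 0.0955 0.188 ]
0.1999772234549185 [-0.04785863 -1.06194306 -0.36277776] [0.53599749 0.09589297 0.18832029] 35.0167
```

View pics/scene10.png

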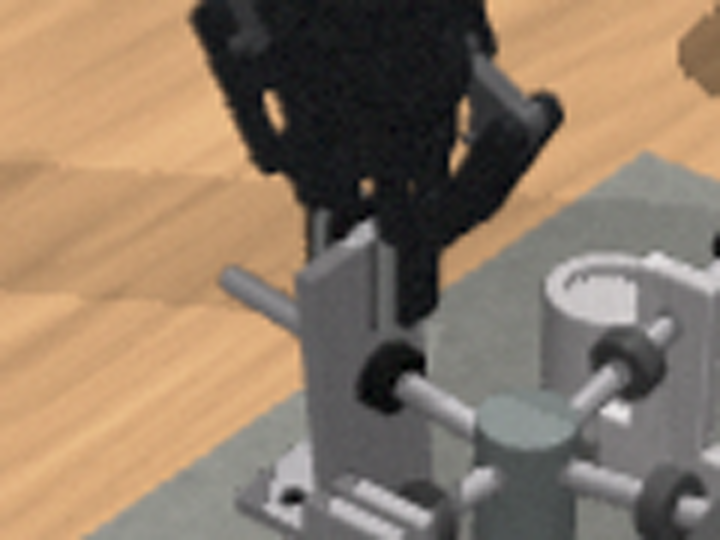

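View pics/side10.png

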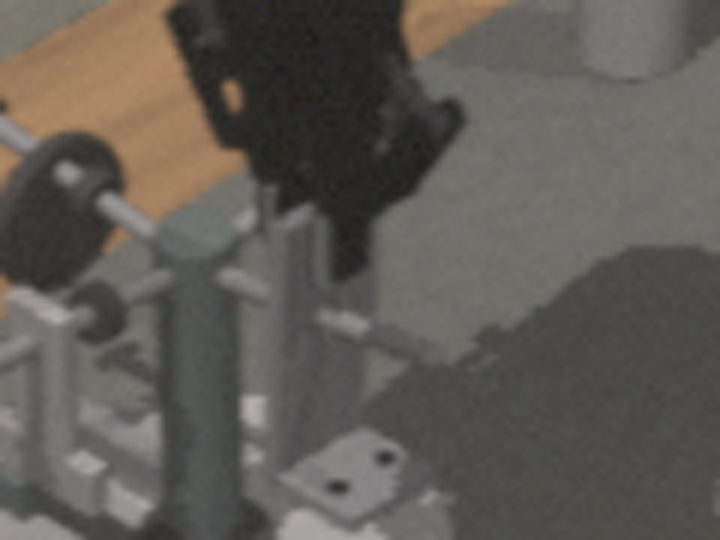

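Run:
```python
from h import *
hand.move_gripper(0.4)
p=sensors.sense()["tool_pos"]
print(env.move_straight([p[0],p[1],.26],att(0),v=.06,stop_force=4))
env.move_straight([p[0]-.03,p[1]-.0,.33],att(0),v=.2)
env.move_ptp([.46,-.12,.40],att(0)); env.pause(.5)
s=sensors.sense();print(s["force"],s["tool_pos"],s["time"])
im=get_image("scene"); cv2.imwrite("pics/scene11.png",im); save("scene11z",im,(270,140,390,230),6)
im=get_image("side"); cv2.imwrite("pics/side11.png",im); save("side11z",im,(260,180,380,270),6)
```

```text
False
[-0.02281854 -0.89056679 -0.63463325] [ 0.46008604 -0.11971111  0.39990945] 38.7333
```

View pics/scene11z.png

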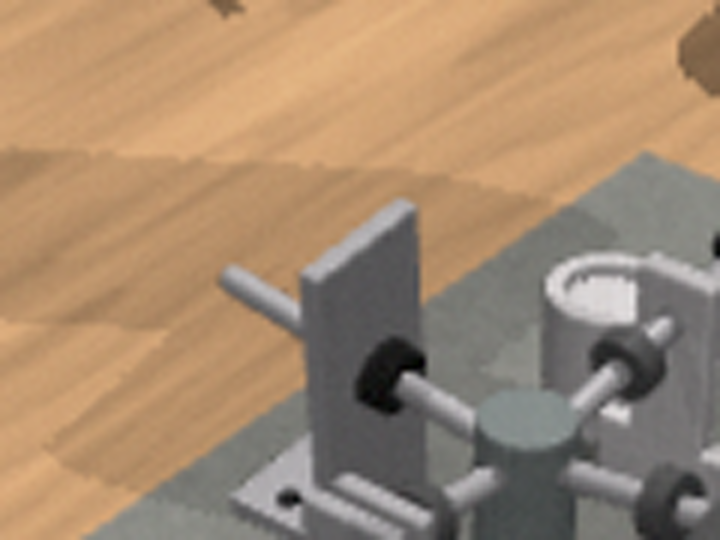

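View pics/side11z.png

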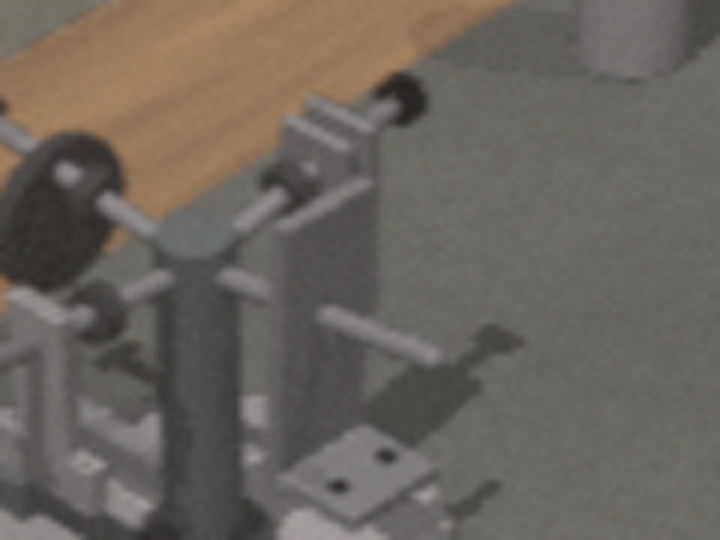

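View pics/scene11.png

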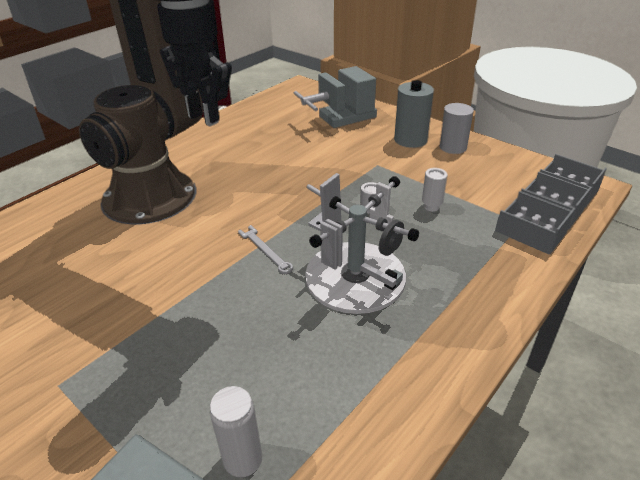

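Run:
```python
from h import *
sc,sd=cam("scene"),cam("side"); z=lambda x,y:(270+x/6,140+y/6); s=lambda x,y:(260+x/6,180+y/6)
# outer top edge ends (-x side): scene far edge of top face; side near edge
print("top -y",tri([sc,sd],[z(302,272),s(370,180)])); print("top +y",tri([sc,sd],[z(405,200),s(281,225)]))
print("tip",tri([sc,sd],[z(224,272),s(440,357)])); print("collar +x face c",tri([sc,sd],[z(224,272),s(440,357)])[0][0]+.068)
o,d=rays(sd,[s(322,314)]); k=(0.0958-o[1])/d[0][1]; print("pin emerges (side, y=pin)",o+k*d[0])
a,b=cv2.imread("pics/scene9.png"),cv2.imread("pics/scene11.png"); save("cmp",np.hstack([a[175:225,310:365],b[175:225,310:365]]),None,7)
```

```text
top -y (array([0.529464  , 0.06826564, 0.21544693]), [np.float64(0.0021513579764006223), np.float64(0.002151357976400715)])
top +y (array([0.53143527, 0.11634155, 0.21941172]), [np.float64(0.002593394308938519), np.float64(0.0025933943089385975)])
tip (array([0.47018305, 0.09586678, 0.17700431]), [np.float64(0.0025740727949529643), np.float64(0.0025740727949529196)])
collar +x face c 0.5381830529809937
pin emerges (side, y=pin) [0.52648724 0.0958     0.1684918 ]
```

View pics/cmp.png

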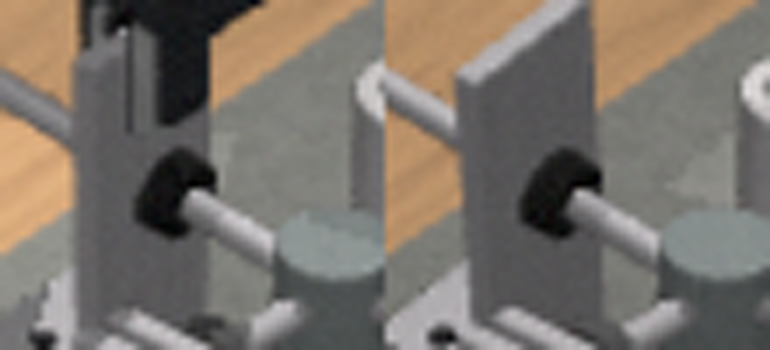

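The bracket hangs at the seat: its top is at z ≈ 217 mm (217.5 expected), the plate bears on the collar, and the tip hasn't moved. The bystanders look undisturbed, so I'm handing in.

```bash
python3 -c "
from station import close_job,sensors
print(sensors.sense()['time']); print(close_job())"
```

```text
38.8333
the job is handed in; nothing more can be done
None
```

The bracket now hangs on the empty pin against the collar, with that pin still facing the robot. I handed the job in at 38.8 s.

- **Turning the tree:** I swept the empty pin round with shut fingers until the lug met the stop. I then held about 9 N near the tip for over 0.4 s; readings stayed below 10 N.
- **Hanging the bracket:** I gripped it above the hole and probed forward onto the pin, raising it about 3 mm after the cameras showed the hole low. It threaded with almost no force. I pressed it onto the collar with a steady 5.5 N, lowered it until the pin took its weight, released it and withdrew without contact.
- **Last checks:**
  - The bracket's top is at about 217 mm, against 217.5 expected.
  - The pin tip is within about 1 mm of where it was before threading.
  - The plate sits against the collar just as it did when pressed on.
  - The bystanders look undisturbed by eye, but I did not measure them.
- **Disagreements:** The two fixed cameras differed by about 2–3 mm in places. My colour-mask fit of the base disc was unreliable, so I took the turning axis from the hub and pin ends instead.

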